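# Mount the crate stop bar and pin it

## Task

Mount the loose crate stop bar on the stand: lower it (do not drop it) so that both ends of its cross axle sit at the bottom of the two open slots and its eye lies down between the cheeks of the fork. Then push the headed pin, which already stands part way in the fork's thick cheek, through the eye and the far cheek until its head is fully home against the fork. Let go of everything, and leave the tools and small things lying around where they are.

Things in the scene. Friction and masses are not known exactly. Their poses are not given: they have to be found in the camera images.
- stand: Fixed steel stand: base plate 250 (x) x 130 (y) x 8 thick. Origin: centre of its underside, on the table; z up; x points roughly away from the robot (yaw within 0.3 rad). Two slotted ears at x=+85, fork at x=-85; between x=-60 and +60 only bolt heads up to z=13. Mounted, the bar's frame is this frame raised by 32. Stand and bar lie side by side, either one on the left.
- slot_far_l (a point): On the stand: bottom of the left ear's slot (stand x=85, y=+38, z=40); its mirror image, the right ear, is at y=-38. Ears are 10 thick in y (free space between them y -33 to +33). The slot is open at the top, 17 wide in x, with a flared mouth from z=62 to z=77, about 42 wide at the top.
- bore (a point): On the stand: mouth of the fork's bore, at x=-85, y=-64, z=47; the bore runs along stand y. Thick cheek y -64 to -9 (bore 13.5), gap y -9 to +9 with its floor at z=32, thin far cheek y +9 to +19 (bore 15.5). Cheeks are 40 long in x, up to z=66; above, flared lips to z=75 open the gap to about 35.
- bar: Loose steel stop bar, rubber top, flat on the table, 0.3 to 0.6 kg. Origin: centre of its underside; x along it, roughly away from the robot (yaw within 0.4 rad), z up. 30 tall; x -60 to +100 is 22 wide, x -100 to -60 is a flat eye lug 14 wide. Round cross axle, 14 diameter, y -55 to +55, at x=+85, z=15. Centre of mass near x=+10; grasp across the 22 width near there.
- axle_l (a point): On the bar: point on the axle's centre line at y=+38 (bar x=85, z=15), in the left slot when mounted (then at stand z=47).
- axle_r (a point): On the bar: point on the axle's centre line at y=-38 (bar x=85, z=15), in the right slot when mounted (then at stand z=47).
- eye (a point): On the bar: centre of the eye lug's 16 mm hole, which runs along y (bar x=-85, y=0, z=15).
- pin: Loose steel pin, 0.12 kg, in the thick cheek's bore (head sags 3), tip not yet in the gap. Shank 12 diameter, 95 long, last 8 tapered; flat head 28 diameter, 10 thick. Origin: on the axis at the underside of the head; y points to the tip (along stand +y, within 0.06 rad), the head's outer face is at y=-10. Slides with 1 to 3 N. Home: origin at point bore, 43 to 49 further along than at the start.
- wrench: Bystander, to be left alone: wrench lying near the robot on the left. Origin: centre of its underside.
- gauge: Bystander, to be left alone: aluminium sizing ring, 64 across, 10 tall, flat on the table between the two lanes, towards the far side. Origin: centre of its underside.
- spare_washer: Bystander, to be left alone: steel disc 28 across, 10 thick, flat on the table beside the sizing ring. Origin: centre of its underside.
- brush: Bystander, to be left alone: brush lying near the robot on the right. Origin: centre of its underside.
- jar: Bystander, to be left alone: closed jar, 66 across, 75 tall, at the right. Origin: centre of its underside.
- label_block: Bystander, to be left alone: block of paper labels, 90 x 60 x 30 tall, at the left. Origin: centre of its underside.
Things that resemble listed ones, but are neither listed nor needed, are in the scene too. Several things have the shape of the bar; the one meant has the colours described above.

How it is judged (in metres and radians):
On the way, in this order (a step that is already met when the one before it is completed fails the run):
1. the bar is mounted: both axle ends at the bottom of their slots and the eye down in the fork, the pin not yet through (z of axle_l in the frame of stand between 0.044 and 0.0497 m and x of axle_l in the frame of stand between 0.08 and 0.09 m and z of axle_r in the frame of stand between 0.044 and 0.0497 m and x of axle_r in the frame of stand between 0.08 and 0.09 m and z of eye in the frame of stand between 0.044 and 0.0497 m and x of eye in the frame of stand between -0.09 and -0.08 m and y of eye in the frame of stand between -0.004 and 0.004 m and y of pin in the frame of stand below -0.085 m), for 0.2 s.
2. the pin is pushed fully home (y of pin in the frame of stand between -0.0665 and -0.061 m and x of pin in the frame of stand between -0.089 and -0.081 m and z of pin in the frame of stand between 0.043 and 0.051 m and angle between the y axis of pin and the y axis of stand, either way round below 0.08 rad), for 0.2 s.
At the end, for the whole second after the job is handed in: Both ends of the axle and the eye are within 2.7 mm of their seated height and 5 mm of their place along the stand, the eye is between the cheeks within 4 mm sideways; the pin runs through the fork and the eye with its head within 2.5 mm of the thick cheek; bar and pin are at rest (all of step 2 and z of axle_l in the frame of stand between 0.044 and 0.0497 m and x of axle_l in the frame of stand between 0.08 and 0.09 m and z of axle_r in the frame of stand between 0.044 and 0.0497 m and x of axle_r in the frame of stand between 0.08 and 0.09 m and z of eye in the frame of stand between 0.044 and 0.0497 m and x of eye in the frame of stand between -0.09 and -0.08 m and y of eye in the frame of stand between -0.004 and 0.004 m and linear speed of each of bar, pin below 0.01 m/s); the robot touches nothing.
It fails at once if the bar is dropped (falls free, out of the fingers, faster than 0.6 m/s, about 2 cm of fall) (contact force between the fingers and bar below 0.05 N and linear speed of bar above 0.6 m/s).
It fails at once if one of the tools and small things lying around is moved more than 4 cm (distance of any of wrench, gauge, spare_washer, brush, jar, label_block from where it was at the start of the episode above 0.04 m).
It also fails if it takes over 61 s, if anything falls off the work surface, if the arm or the gripper's body presses on something with over 40 N, if the wrist force passes 120 N, or if a joint passes its speed limit or range.

## Robot

A 6-joint arm with a two-finger parallel gripper is mounted at the origin on the work surface. World frame = base frame: x ahead of the robot, y to its left, z up, the work surface at z = 0. Lengths are in mm, angles in rad, forces in N, time in s.
With the tool pointing down it reaches from about 350 to 975 mm from the base axis. Payload 7.1 kg.
Tool frame: the origin (TCP) lies at the very end of the fingers, on their centre line; the grasp point (between the pads) lies 19 mm behind it; z points along the fingers, y is the line along which they close (so a half turn about z gives the same grasp; the last joint's range is limited). The gripper opens to 88 mm and grips with 3 to 60 N. Pads are 20 mm wide; open, the fingers measure 115 mm over their backs; the gripper's body (75 mm by 178 mm) begins 61 mm behind the grasp point.
Start: joints at [-1.179, 0.423, 1.63, -0, 1.089, -0.019], TCP at [249.605, -572.977, 222.675] pointing down, gripper open.
Joint ranges: [-3, 3], [-0.9, 2.11], [0.09, 2.58], [-1.31, 4.45], [0.11, 2.69], [-2.54, 2.54]. Speed limits (rad/s): [2.39, 2.39, 3.01, 3.14, 3.14, 3.14].

## Interface

Orientations are given as a rotation vector (axis times angle).
In Python, from workcell import sensors, imaging, close_job gives the robot as it stands. The module is installed in compiled form; this text tells all that it offers.
- The arm moves only by the tool servo_tool, never from a script. Its argument "steps" is a list of rows, each a list of 3 entries, a list of its own where there are three numbers: the shift along the world's x, y, z in m, then the turn, a rotation vector about the world's x, y, z in degrees, then the opening, from -1 (shut) to 1 (fully open). A call has exactly 8 rows; each row shifts and turns the commanded pose from where the row before left it; what a row does not reach is not made up. A row lasts 1/12 s, in which the tool goes at most 41.7 mm and 7.16 degrees, less where a joint would pass 70% of its speed; a pose out of reach is approached as far as the arm can. A call is refused whole if a number of a shift passes 0.0417 or a number of a turn 7.16, either way. A call with a gripper value outside its range is refused whole. The fingers move at their own pace and stop on an object; the grip force is fixed at half the most. Time passes only in rows, so rows that do not move let the fingers close, or fill a call up. It gives the time, the measured TCP pose, the force, the opening and the grip force at its end, in the units of the state.
- sensors.get_obs(): the state, without advancing time (a new reading comes with each control period).
- imaging.get_image(name): name is "side" or "top" or "wrist"; returns a dict with "color" (480x640x3 uint8, blue, green, red), "range_z" (480x640 float32, mm along the optical axis (not along the pixel's ray), 0 where there is no reading), "vertical_fov" (degrees; the focal length in pixels is half the picture's height over the tangent of half this angle, whatever the lens; pixels are square), "cx", "cy" (the principal point, pixels), "rvec" (rotation vector, rad) and "tvec" (3), from world to camera coordinates, as OpenCV has them; the wrist camera has in their place "tool_from_camera" (4x4, takes a point from camera to tool coordinates, whose origin is the TCP and whose axes are the flange's). Camera axes: x right, y down, z forward; pixel columns grow to the right and rows downward; lengths in mm; the calibration is good to about 2 mm. A picture is of the moment at which its call begins: read the wrist's pose just before it.
- close_job(): hands the job in; it is judged then, once.
The state is a dict: "t": time; "qpos": joint angles; "qvel": joint speeds; "joint_torque": joint torques, N m; "ee_pos": TCP position; "orientation": TCP orientation; "ft_force": force on the tool from outside, world axes, zero at the start; "moment": the same for the moment, N m; "width": finger opening in mm; "grasp_force": force on a finger pad.
Only numpy, scipy, OpenCV 4.12 (cv2) and the standard library are available. Lean on these libraries where they do the work, as an engineer would, in place of code of your own. Each camera call takes 0.05 s, during which the arm holds its last target. There are 200 camera calls.

## Working session

There is one attempt and no reset: what is moved stays moved. The work goes in short steps, Python scripts to look and compute and a tool call to move; the robot and the scene stay as the last step left them, time stands still between calls to the robot, and variables do not carry over. Pictures are saved under pics/ and viewed, at most 10 in all, crops included, and the job is handed in when it is done.

Besides the shell and the picture viewer there is one more tool, called after ">>>" as name([rows], argument=value, ...), one row to a line, values as JSON. servo_tool: Moves the arm, as the interface text tells. Its arguments: {"type":"object","properties":{"steps":{"type":"array"}},"required":["steps"]}

```bash
mkdir -p pics; cat > h.py <<'E'
import numpy as np, cv2
from workcell import sensors, imaging, close_job
def cap(name):
    o=sensors.get_obs(); im=imaging.get_image(name)
    f=240/np.tan(np.radians(im["vertical_fov"])/2)
    if name=="wrist":
        T=np.eye(4);T[:3,:3]=cv2.Rodrigues(np.array(o["orientation"],float))[0];T[:3,3]=o["ee_pos"]
        M=T@np.array(im["tool_from_camera"])
    else:
        T=np.eye(4);T[:3,:3]=cv2.Rodrigues(np.array(im["rvec"],float))[0];T[:3,3]=np.ravel(im["tvec"]);M=np.linalg.inv(T)
    z=im["range_z"];v,u=np.mgrid[:480,:640]
    P=np.stack([(u-im["cx"])/f*z,(v-im["cy"])/f*z,z],-1)@M[:3,:3].T+M[:3,3]
    P[z==0]=np.nan
    np.savez(""+name+".npz",P=P,c=im["color"],M=M,f=f,cc=[im["cx"],im["cy"]])
    return im["color"],P
E
python3 - <<'E'
from h import *
o=sensors.get_obs();print(o)
for n in("top","side"):
    c,P=cap(n);cv2.imwrite(f"pics/{n}0.png",c)
E
```

```text
{'t': 0.0, 'qpos': array([-1.17900316e+00,  4.23831640e-01,  1.63070647e+00, -3.82887959e-05,
        1.08861710e+00, -1.89637259e-02]), 'qvel': array([-0.00024696, -0.00162781,  0.00091949, -0.0009341 ,  0.00031511,
        0.001816  ]), 'joint_torque': array([-2.39360110e-03, -5.44629693e+01, -2.73677033e+01,  6.43495610e-02,
        2.27836613e-02, -1.04114670e-04]), 'ee_pos': array([ 249.3800436 , -572.46586634,  221.90098622]), 'orientation': array([-3.07406576e+00, -6.40404536e-01,  5.06995643e-04]), 'ft_force': array([-0.13330435,  0.52312017, -0.09152415]), 'moment': array([0.04937984, 0.02133241, 0.03170609]), 'grasp_force': 0.0, 'width': 87.51450647707357}
```

View pics/top0.png

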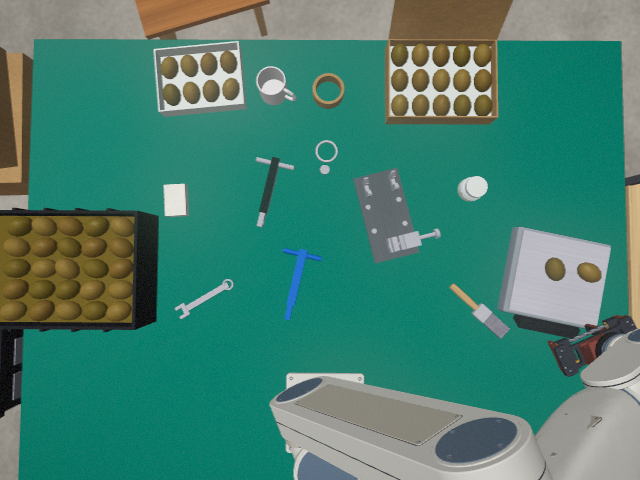

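View pics/side0.png

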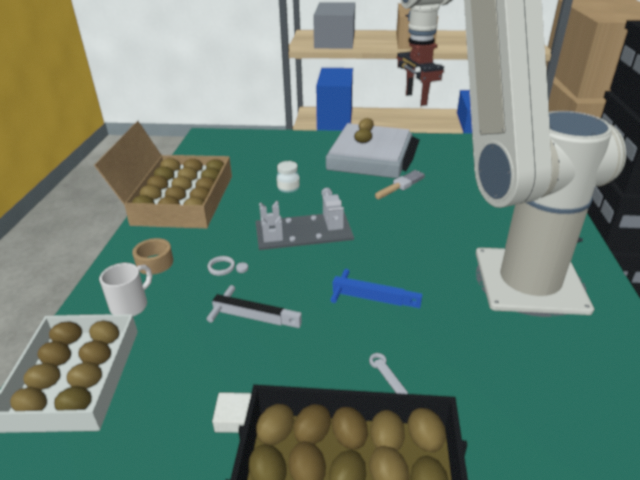

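Candidates for the bar: steel with black top at top-image (268,190), and a blue lookalike at (302,283). The description (steel, rubber top) picks the first. Stand is at (388,215), fork at the near end, pin head at (437,233).

```bash
python3 - <<'E'
from h import *
d=np.load("top.npz");P=d["P"];c=d["c"]
for n,(u,v) in dict(axL=(259,159),axR=(291,166),barfar=(275,160),barnear=(261,224),mid=(269,190),ring=(326,141),washer=(325,170),head=(437,233),earL=(367,187),earR=(394,181),fork=(404,241),c1=(355,180),c2=(394,170),c3=(378,262),c4=(417,252)).items(): print(n,(u,v),P[v,u].round(0))
cr=cv2.resize(c[130:280,230:460],None,fx=3.4,fy=3.4,interpolation=cv2.INTER_CUBIC);cv2.imwrite("pics/crop.png",cr)
E
```

```text
axL (259, 159) [711. 189.  18.]
axR (291, 166) [690.  97.  25.]
barfar (275, 160) [705. 142.  34.]
barnear (261, 224) [525. 180.  34.]
mid (269, 190) [621. 158.  32.]
ring (326, 141) [766.  -2.   8.]
washer (325, 170) [682.   1.  10.]
head (437, 233) [ 500. -305.   60.]
earL (367, 187) [ 630. -117.   36.]
earR (394, 181) [ 646. -191.   43.]
fork (404, 241) [ 477. -212.   75.]
c1 (355, 180) [653. -85.  10.]
c2 (394, 170) [ 671. -186.   74.]
c3 (378, 262) [ 420. -150.   13.]
c4 (417, 252) [ 448. -261.   10.]
```

View pics/crop.png

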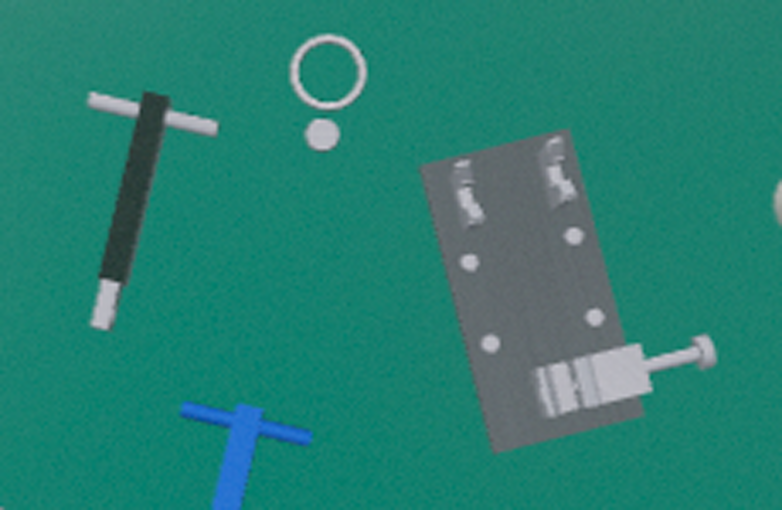

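The crop confirms the steel bar with the black rubber top, axle at about (150,113) in the crop. I'll take a closer look at it with the wrist camera.

>>> servo_tool([
  [[0.01,0.03,0.012],[0,0,-1.5],1],
  [[0.01,0.035,0.01],[0,0,-1.5],1],
  [[0.01,0.035,0.01],[0,0,-1.5],1],
  [[0.01,0.035,0.01],[0,0,-1.5],1],
  [[0.015,0.035,0.01],[0,0,-1.5],1],
  [[0.015,0.035,0.01],[0,0,-1.5],1],
  [[0.015,0.035,0.01],[0,0,-1.5],1],
  [[0.015,0.035,0.01],[0,0,-1.5],1],
])

```text
t: 0.77
ee_pos: [349.6, -296.1, 304.9]
orientation: [-3.126, -0.313, 0.0]
ft_force: [1.0, -0.7, 0.3]
width: 87.9
grasp_force: 0.0
```

>>> servo_tool([
  [[0.02,0.035,0],[0,0,-1.5],1],
  [[0.02,0.035,0],[0,0,-1.5],1],
  [[0.02,0.035,0],[0,0,-1.5],1],
  [[0.02,0.035,0],[0,0,-1.5],1],
  [[0.02,0.035,0],[0,0,-1.5],1],
  [[0.02,0.035,0],[0,0,-1.5],1],
  [[0.02,0.035,0],[0,0,-1.5],1],
  [[0.015,0.03,0],[0,0,-1.5],1],
])

```text
t: 1.43
ee_pos: [505.5, -20.5, 304.5]
orientation: [-3.141, 0.013, -0.0]
ft_force: [-0.0, -0.8, 0.5]
width: 87.6
grasp_force: 0.0
```

>>> servo_tool([
  [[0.015,0.03,0],[0,0,-1.5],1],
  [[0.015,0.03,0],[0,0,-1.5],1],
  [[0.015,0.03,0],[0,0,-1.5],1],
  [[0.015,0.03,0],[0,0,-1.5],1],
  [[0.015,0.03,0],[0,0,-1.5],1],
  [[0.015,0.02,0],[0,0,-1.5],1],
  [[0.005,0.01,0],[0,0,-1],1],
  [[0,0,0],[0,0,-1],1],
])

```text
t: 2.1
ee_pos: [600.2, 159.2, 303.8]
orientation: [-3.126, 0.311, 0.001]
ft_force: [-0.6, 0.8, -0.3]
width: 87.8
grasp_force: 0.0
```

```bash
python3 - <<'E'
from h import *
o=sensors.get_obs();print(o["t"],o["ee_pos"],o["orientation"],o["qpos"])
c,P=cap("wrist");cv2.imwrite("pics/w1.png",c)
print(np.load("wrist.npz")["M"].round(2),P[240,320])
E
```

```text
2.1 [600.1707608  159.21099474 303.80810959] [-3.12594318e+00  3.11491276e-01  1.16897994e-03] [2.39935212e-01 3.38837779e-01 1.56100007e+00 4.29005227e-04
 1.24240074e+00 2.00923158e+00]
[[-2.0000e-01 -9.5000e-01 -2.6000e-01  6.6913e+02]
 [-9.8000e-01  1.9000e-01  5.0000e-02  1.4570e+02]
 [ 0.0000e+00  2.6000e-01 -9.7000e-01  4.6563e+02]
 [ 0.0000e+00  0.0000e+00  0.0000e+00  1.0000e+00]] [567.04410492 170.96242824  29.56665225]
```

View pics/w1.png

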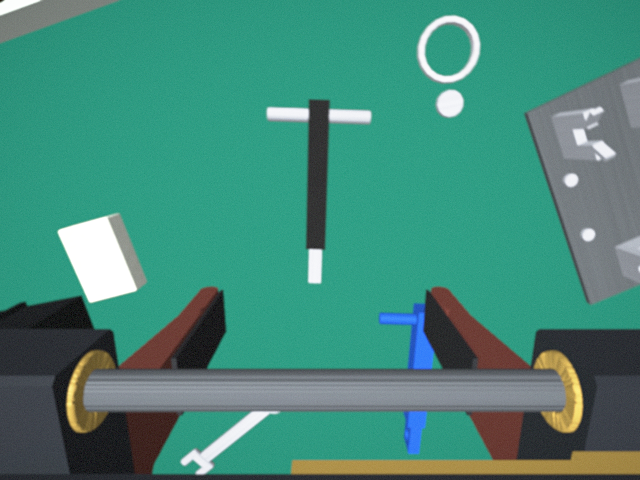

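The wrist view shows the black-topped bar from (319,100) to (315,283), with its axle at about (319,115). I'll fit its pose with rays onto the plane z=30.

```bash
cat >> h.py <<'E'
def ray(d,uv,z):
    uv=np.atleast_2d(uv).astype(float);M=d["M"]
    r=np.c_[(uv-d["cc"])/d["f"],np.ones(len(uv))]@M[:3,:3].T
    return M[:3,3]+r*((z-M[2,3])/r[:,2])[:,None]
def rect(d,mask,z):
    k=cv2.findContours(mask.astype(np.uint8),cv2.RETR_EXTERNAL,cv2.CHAIN_APPROX_NONE)[0]
    k=max(k,key=cv2.contourArea)[:,0]
    return cv2.minAreaRect(ray(d,k,z)[:,:2].astype(np.float32)), cv2.fitLine(ray(d,np.argwhere(mask)[:,::-1],z)[:,:2].astype(np.float32),cv2.DIST_L2,0,.01,.01).ravel()
E
python3 - <<'E'
from h import *
d=np.load("wrist.npz");c=d["c"].astype(int);P=d["P"]
m=np.zeros((480,640),bool);m[90:260,280:350]=c[90:260,280:350].max(-1)<80
print("black",rect(d,m,30))
m2=np.zeros_like(m);m2[90:290,260:380]=(c[90:290,260:380].min(-1)>140);
a=m2.copy();a[150:]=0;b=m2.copy();b[:150]=0
print("lug",rect(d,b,30)); print("axle pix x",[np.where(a.any(0))[0][[0,-1]]]);
print("axle pts",ray(d,[[268,113.5],[370,116.5]],15+4).round(1), "lug end",ray(d,[[315,283]],28).round(1))
print("z black",np.nanmedian(P[m][:,2]),"table",np.nanmedian(P[200:280,180:280,2]), "lug",np.nanmedian(P[b][:,2]))
E
```

```text
black (((636.026611328125, 160.31378173828125), (19.961132049560547, 157.5117950439453), 76.9267807006836), array([ 9.7390693e-01, -2.2694767e-01,  6.3940894e+02,  1.5951813e+02],
      dtype=float32))
lug (((538.10888671875, 183.2498016357422), (15.045241355895996, 40.923431396484375), 78.00580596923828), array([ 9.7450960e-01, -2.2434585e-01,  5.3844037e+02,  1.8312231e+02],
      dtype=float32))
axle pix x [array([267, 370])]
axle pts [[711.3 198.2  19. ]
 [686.8  92.1  19. ]] lug end [[517.3 187.1  28. ]]
z black 29.74384729788602 table -0.3511719257049606 lug 29.542238067704204
```

>>> servo_tool([
  [[0.006,0.001,-0.035],[0,0,-1.7],1],
  [[0.005,0.001,-0.035],[0,0,0],1],
  [[0.005,0.001,-0.035],[0,0,0],1],
  [[0.005,0.0005,-0.035],[0,0,0],1],
  [[0.005,0,-0.035],[0,0,0],1],
  [[0,0,-0.035],[0,0,0],1],
  [[0,0,-0.035],[0,0,0],1],
  [[0,0,-0.025],[0,0,0],1],
])

```text
t: 2.82
ee_pos: [623.5, 158.7, 31.8]
orientation: [3.119, -0.361, -0.005]
ft_force: [-0.3, -0.7, -0.8]
width: 88.4
grasp_force: 0.0
```

>>> servo_tool([
  [[0,0,-0.015],[0,0,0],1],
  [[0,0,-0.01],[0,0,0],1],
  [[0,0,-0.003],[0,0,0],1],
  [[0,0,0],[0,0,0],-1],
  [[0,0,0],[0,0,0],-1],
  [[0,0,0],[0,0,0],-1],
  [[0,0,0],[0,0,0],-1],
  [[0,0,0],[0,0,0],-1],
])

```text
t: 3.48
ee_pos: [626.3, 160.7, 7.8]
orientation: [-3.12, 0.36, -0.003]
ft_force: [0.8, 1.2, -0.5]
width: 58.3
grasp_force: 0.0
```

>>> servo_tool([
  [[0,0.0015,-0.003],[0,0,0],-1],
  [[0,0,0],[0,0,0],-1],
  [[0,0,0],[0,0,0],-1],
  [[0,0,0],[0,0,0],-1],
  [[0,0,0],[0,0,0],-1],
  [[0,0,0],[0,0,0],-1],
  [[0,0,0],[0,0,0],-1],
  [[0,0,0],[0,0,0],-1],
])

```text
t: 4.15
ee_pos: [625.6, 162.1, 3.6]
orientation: [-3.121, 0.36, -0.0]
ft_force: [0.5, 1.3, -1.0]
width: 21.8
grasp_force: 30.0
```

>>> servo_tool([
  [[0,0,0],[0,0,0],-1],
  [[0,0,0],[0,0,0],-1],
  [[0,0,0.005],[0,0,0],-1],
  [[0,0,0.01],[0,0,0],-1],
  [[0,0,0.015],[0,0,0],-1],
  [[0,0,0.02],[0,0,0],-1],
  [[0,0,0.03],[0,0,0],-1],
  [[0,0,0.03],[0,0,0],-1],
])

```text
t: 4.82
ee_pos: [625.0, 161.7, 115.4]
orientation: [3.12, -0.36, -0.002]
ft_force: [0.7, -0.6, -3.2]
width: 21.7
grasp_force: 30.0
```

>>> servo_tool([
  [[-0.015,-0.02,0.027],[0,0,3.6],-1],
  [[-0.015,-0.02,0.027],[0,0,3.6],-1],
  [[-0.015,-0.02,0.027],[0,0,3.6],-1],
  [[-0.015,-0.02,0.027],[0,0,3.6],-1],
  [[-0.016,-0.02,0.027],[0,0,3.6],-1],
  [[-0.016,-0.02,0.027],[0,0,3.6],-1],
  [[-0.016,-0.02,0.027],[0,0,3.6],-1],
  [[-0.015,-0.02,0.026],[0,0,3.6],-1],
])

```text
t: 5.48
ee_pos: [500.9, 1.1, 331.4]
orientation: [3.111, 0.432, 0.002]
ft_force: [0.6, -0.3, -2.7]
width: 21.8
grasp_force: 30.0
```

>>> servo_tool([
  [[0,0,0],[0,0,0],-1],
  [[0,0,0],[0,0,0],-1],
  [[0,0,0],[0,0,0],-1],
  [[0,0,0],[0,0,0],-1],
  [[0,0,0],[0,0,0],-1],
  [[0,0,0],[0,0,0],-1],
  [[0,0,0],[0,0,0],-1],
  [[0,0,0],[0,0,0],-1],
])

```text
t: 6.15
ee_pos: [502.6, 2.3, 328.0]
orientation: [-3.112, -0.428, 0.002]
ft_force: [0.3, -0.6, -3.7]
width: 21.8
grasp_force: 30.0
```

```bash
python3 - <<'E'
from h import *
o=sensors.get_obs();print(o["t"],o["ee_pos"],o["orientation"])
c,P=cap("wrist");cv2.imwrite("pics/w2.png",c)
E
```

```text
6.15 [502.56506592   2.34151604 327.98987311] [-3.11206661e+00 -4.28045461e-01  2.08496060e-03]
```

View pics/w2.png

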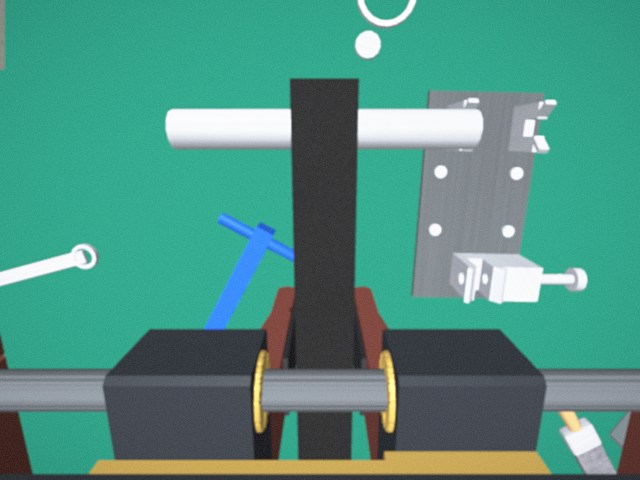

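Wrist view: stand corners at (430,91), (545,93) and (413,296); bolts at (441,172), (517,173), (435,230) and (508,231); pin head at (577,279). The held bar's far end is at (325,79).

```bash
python3 - <<'E'
from h import *
d=np.load("wrist.npz");c=d["c"];P=d["P"]
g=cv2.cvtColor(c,cv2.COLOR_BGR2GRAY).astype(int);hsv=cv2.cvtColor(c,cv2.COLOR_BGR2HSV)
# base: grey-dark low saturation pixels near z=8
m=np.zeros((480,640),bool);w=(slice(80,310),slice(400,600));m[w]=(hsv[w][...,1]<70)&(P[w][...,2]<11)
m=cv2.morphologyEx(m.astype(np.uint8),cv2.MORPH_OPEN,np.ones((5,5)))>0
k=np.argwhere(m);
def edge(side):  # per row boundary
    pts=[]
    for v in (range(155,295) if side=="L" else range(155,245)):
        us=np.where(m[v])[0]
        if len(us): pts.append([us[0]-.5 if side=="L" else us[-1]+.5,v])
    p=ray(d,pts,8)[:,:2];return cv2.fitLine(p.astype(np.float32),cv2.DIST_HUBER,0,.01,.01).ravel(),p
for s in "LR":
    l,p=edge(s);l=l*np.sign(l[0]) if 0 else l;print(s,l,np.degrees(np.arctan(l[1]/l[0])))
b=[]
for u,v in [(441,172),(517,173),(435,230),(508,231)]:
    ww=np.zeros_like(m);ww[v-10:v+11,u-10:u+11]=g[v-10:v+11,u-10:u+11]>200
    b.append(np.argwhere(ww).mean(0)[::-1])
B=ray(d,b,13)[:,:2];print("bolts",np.round(b,1),B.round(1),B.mean(0))
print("yaw bolts",[np.degrees(np.arctan2(*(B[i]-B[i+2])[::-1])) for i in(0,1)],np.linalg.norm(B[0]-B[2]),np.linalg.norm(B[0]-B[1]))
C=ray(d,[(430,91),(545,93),(413,296)],8)[:,:2];print("corners",C.round(1),(C[1]+C[2])/2,np.linalg.norm(C[0]-C[1]),np.linalg.norm(C[0]-C[2]))
r=P[...,2]
for nm,(u,v) in dict(head=(577,279),cheek=(512,270)).items(): print(nm,np.nanmedian(P[v-2:v+3,u-2:u+3].reshape(-1,3),0).round(1))
# held bar
print("held far end",ray(d,[(325,79.)],354.4),"axle ends",ray(d,[(166,128),(482,128)],339.4+4).round(1))
print("bar edge", ray(d,[(291,85),(357.5,85),(294,250),(355,250)],354.4).round(1), "z",np.nanmedian(P[150:250,310:340,2]),np.nanmedian(P[80:90,310:340,2]))
cv2.imwrite("pics/crop2.png",cv2.resize(c[80:310,400:600],None,fx=2.6,fy=2.6,interpolation=cv2.INTER_CUBIC))
E
```

```text
L [ 9.6836436e-01  2.4954043e-01  5.0715820e+02 -1.1512251e+02] 14.450318
R [ 9.6791446e-01  2.5127989e-01  5.7291614e+02 -2.3310414e+02] 14.553263
bolts [[440.4 171.3]
 [516.5 173. ]
 [434.8 229.4]
 [508.1 230.6]] [[ 576.7 -118.7]
 [ 599.  -205.8]
 [ 508.9 -136.1]
 [ 531.7 -223.2]] [ 554.0795157  -170.94259628]
yaw bolts [np.float64(14.386922086252522), np.float64(14.425460089509246)] 69.97050703624953 89.9735042427641
corners [[ 657.8  -78.1]
 [ 691.1 -204.4]
 [ 417.5 -140.5]] [ 554.25565553 -172.45081764] 130.65508515466584 248.36821985028274
head [ 503.3 -301.4   54.2]
cheek [ 495.3 -217.5   65.7]
held far end [[589.34607881  27.05623039 354.4       ]] axle ends [[560.4  77.1 343.4]
 [590.4 -30.1 343.4]]
bar edge [[584.7  37.  354.4]
 [590.4  16.7 354.4]
 [532.5  22.5 354.4]
 [538.3   1.7 354.4]] z 354.1336466616333 354.0974030464474
```

View pics/crop2.png

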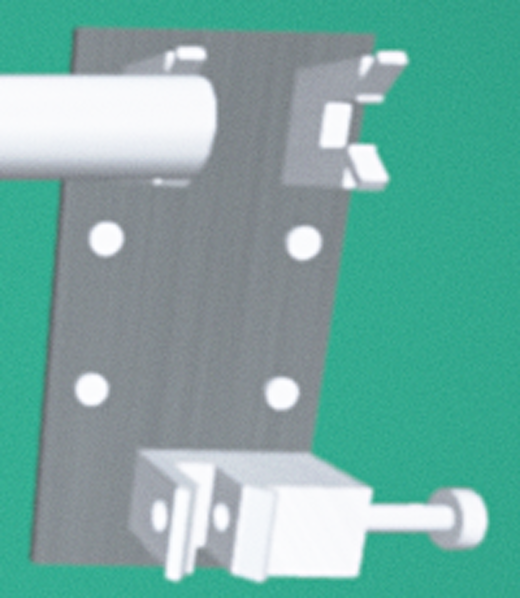

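The stand's yaw is 14.45°, its centre (554.1,−170.9); bolt spacing and edges agree. Target TCP is (563.4,−168.8). I'll hover there first.

>>> servo_tool([
  [[0.008,-0.022,-0.005],[0,0,-0.2],-1],
  [[0.008,-0.022,-0.01],[0,0,-0.2],-1],
  [[0.008,-0.022,-0.015],[0,0,-0.2],-1],
  [[0.008,-0.022,-0.015],[0,0,-0.2],-1],
  [[0.008,-0.022,-0.015],[0,0,-0.2],-1],
  [[0.008,-0.022,-0.015],[0,0,-0.2],-1],
  [[0.008,-0.022,-0.015],[0,0,0],-1],
  [[0.005,-0.016,-0.015],[0,0,0],-1],
])

```text
t: 6.87
ee_pos: [564.4, -169.7, 222.8]
orientation: [3.116, 0.394, 0.001]
ft_force: [0.0, 0.7, -3.0]
width: 21.6
grasp_force: 30.0
```

>>> servo_tool([
  [[0,0,-0.02],[0,0,0],-1],
  [[0,0,-0.025],[0,0,0],-1],
  [[0,0,-0.025],[0,0,0],-1],
  [[0,0,-0.02],[0,0,0],-1],
  [[0,0,-0.01],[0,0,0],-1],
  [[0,0,0],[0,0,0],-1],
  [[0,0,0],[0,0,0],-1],
  [[0,0,0],[0,0,0],-1],
])

```text
t: 7.53
ee_pos: [564.7, -168.2, 124.9]
orientation: [3.116, 0.395, 0.003]
ft_force: [0.7, -0.2, -4.1]
width: 21.7
grasp_force: 30.0
```

```bash
python3 - <<'E'
from h import *
o=sensors.get_obs();v=o["orientation"];print(o["t"],o["ee_pos"],v,2*np.degrees(np.arctan(v[1]/v[0])),o["ft_force"])
c,P=cap("wrist");cv2.imwrite("pics/w3.png",c[60:420])
E
```

```text
7.5333 [ 564.68128888 -168.24602992  124.9218791 ] [3.11580945e+00 3.94808652e-01 2.99350170e-03] 14.443089451596638 [ 0.69415987 -0.16154432 -4.13046297]
```

View pics/w3.png

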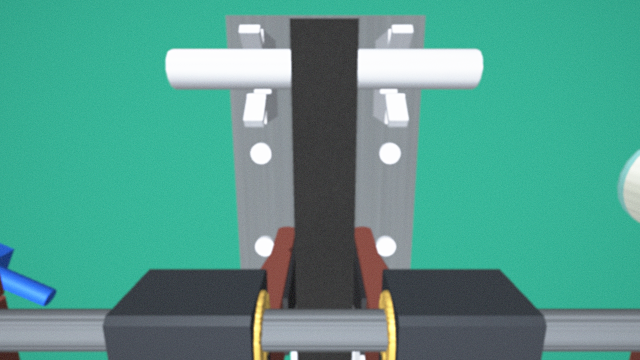

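The bar is centred over the stand: bolt columns 260/390 average 325, and the bar is at 324.5. Lowering it now.

>>> servo_tool([
  [[-0.001,-0.0005,-0.01],[0,0,0],-1],
  [[0,0,-0.012],[0,0,0],-1],
  [[0,0,-0.01],[0,0,0],-1],
  [[0,0,-0.008],[0,0,0],-1],
  [[0,0,-0.007],[0,0,0],-1],
  [[0,0,-0.007],[0,0,0],-1],
  [[0,0,-0.006],[0,0,0],-1],
  [[0,0,-0.006],[0,0,0],-1],
])

```text
t: 8.25
ee_pos: [562.6, -168.5, 56.9]
orientation: [-3.117, -0.395, 0.0]
ft_force: [0.3, 0.7, -3.1]
width: 22.1
grasp_force: 30.0
```

>>> servo_tool([
  [[0,0,-0.004],[0,0,0],-1],
  [[0,0,-0.004],[0,0,0],-1],
  [[0,0,-0.003],[0,0,0],-1],
  [[0,0,-0.003],[0,0,0],-1],
  [[0,0,-0.003],[0,0,0],-1],
  [[0,0,-0.002],[0,0,0],-1],
  [[0,0,0],[0,0,0],-1],
  [[0,0,0],[0,0,0],-1],
])

```text
t: 8.92
ee_pos: [562.6, -168.5, 38.7]
orientation: [-3.117, -0.395, -0.0]
ft_force: [0.8, -1.4, -2.8]
width: 21.9
grasp_force: 30.0
```

>>> servo_tool([
  [[0,0,-0.001],[0,0,0],-1],
  [[0,0,-0.001],[0,0,0],-1],
  [[0,0,-0.001],[0,0,0],-1],
  [[0,0,0],[0,0,0],-1],
  [[0,0,0],[0,0,0],-1],
  [[0,0,0],[0,0,0],-1],
  [[0,0,0],[0,0,0],-1],
  [[0,0,0],[0,0,0],-1],
])

```text
t: 9.58
ee_pos: [562.6, -168.5, 35.7]
orientation: [-3.117, -0.395, 0.0]
ft_force: [-0.3, -0.6, -2.8]
width: 21.5
grasp_force: 30.0
```

>>> servo_tool([
  [[0,0,-0.0005],[0,0,0],-1],
  [[0,0,-0.0005],[0,0,0],-1],
  [[0,0,-0.0005],[0,0,0],-1],
  [[0,0,0],[0,0,0],-1],
  [[0,0,0],[0,0,0],-1],
  [[0,0,0],[0,0,0],-1],
  [[0,0,0],[0,0,0],-1],
  [[0,0,0],[0,0,0],-1],
])

```text
t: 10.25
ee_pos: [562.7, -168.5, 35.5]
orientation: [3.117, 0.395, 0.0]
ft_force: [-3.7, 1.2, 10.7]
width: 21.7
grasp_force: 30.0
```

Contact at the expected seated height (35.5). Releasing and retreating up.

>>> servo_tool([
  [[0,0,0],[0,0,0],-0.3],
  [[0,0,0],[0,0,0],-0.3],
  [[0,0,0],[0,0,0],-0.2],
  [[0,0,0],[0,0,0],-0.1],
  [[0,0,0],[0,0,0],0.2],
  [[0,0,0],[0,0,0],0.2],
  [[0,0,0],[0,0,0],0.2],
  [[0,0,0],[0,0,0],0.2],
])

```text
t: 10.92
ee_pos: [562.6, -168.5, 34.1]
orientation: [-3.117, -0.395, 0.0]
ft_force: [0.6, 0.1, 0.0]
width: 52.4
grasp_force: 0.0
```

>>> servo_tool([
  [[0,0,0.01],[0,0,0],0.2],
  [[0,0,0.03],[0,0,0],0.2],
  [[0,0,0.035],[0,0,0],0.2],
  [[0,0,0.035],[0,0,0],0.2],
  [[0,0,0.035],[0,0,0],-1],
  [[0,0,0.035],[0,0,0],-1],
  [[0,0,0.02],[0,0,0],-1],
  [[0,0,0.01],[0,0,0],-1],
])

```text
t: 11.58
ee_pos: [564.1, -168.9, 248.7]
orientation: [3.114, 0.394, 0.009]
ft_force: [0.3, -0.1, 0.2]
width: 29.3
grasp_force: 0.0
```

>>> servo_tool([
  [[-0.019,-0.012,0.005],[0,0,0],-1],
  [[-0.019,-0.012,0],[0,0,0],-1],
  [[-0.019,-0.012,0],[0,0,0],-1],
  [[-0.019,-0.012,0],[0,0,0],-1],
  [[-0.019,-0.012,0],[0,0,0],-1],
  [[-0.019,-0.012,0],[0,0,0],-1],
  [[-0.019,-0.012,0],[0,0,0],-1],
  [[-0.019,-0.012,0],[0,0,0],-1],
])

```text
t: 12.25
ee_pos: [409.1, -264.5, 248.6]
orientation: [-3.116, -0.395, 0.002]
ft_force: [1.1, 0.1, 0.2]
width: 0.3
grasp_force: 0.0
```

>>> servo_tool([
  [[0,0,0],[0,0,0],-1],
  [[0,0,0],[0,0,0],-1],
  [[0,0,0],[0,0,0],-1],
  [[0,0,0],[0,0,0],-1],
  [[0,0,0],[0,0,0],-1],
  [[0,0,0],[0,0,0],-1],
  [[0,0,0],[0,0,0],-1],
  [[0,0,0],[0,0,0],-1],
])

```text
t: 12.92
ee_pos: [410.9, -264.2, 249.1]
orientation: [-3.116, -0.396, 0.0]
ft_force: [-0.7, -0.6, -0.5]
width: 0.5
grasp_force: 0.0
```

```bash
python3 - <<'E'
from h import *
o=sensors.get_obs();v=o["orientation"];print(o["t"],o["ee_pos"],o["ft_force"],o["width"])
c,P=cap("wrist");cv2.imwrite("pics/w4.png",c)
d=np.load("wrist.npz")
# stand-frame coords of everything high
R=np.array([[.9684,.2495],[-.2495,.9684]]);S=P.copy();S[...,:2]=(P[...,:2]-[554.1,-170.9])@R.T
np.save("S.npy",S)
h=(S[...,1]<-100)&(S[...,1]>-135)&(abs(S[...,0]+85)<30)&(S[...,2]>25)
print("head",h.sum(),np.nanpercentile(S[h],[2,50,98],0).round(1))
def q(n,a,b):
    k=(S[...,0]>a[0])&(S[...,0]<a[1])&(S[...,1]>b[0])&(S[...,1]<b[1])&(S[...,2]>20)
    print(n,k.sum(),np.nanpercentile(S[k],[5,50,95],0).round(1) if k.any() else "")
q("bar mid",(-40,40),(-9,9));q("lug",(-80,-70),(-5,5));q("far",(60,95),(-8,8))
E
```

```text
12.9167 [ 410.85352562 -264.20166148  249.10767408] [-0.73694898 -0.55098534 -0.54318236] 0.5338685038271999
head 670 [[ -97.7 -122.6   39.5]
 [ -85.1 -114.1   50.9]
 [ -72.4 -100.8   57.8]]
bar mid 1781 [[-37.   -8.1  60.5]
 [-10.7  -0.   61.8]
 [ 14.1   8.1  63.1]]
lug 150 [[-79.6  -4.3  60.4]
 [-74.8   0.   61.7]
 [-70.7   4.7  62.8]]
far 0
```

View pics/w4.png

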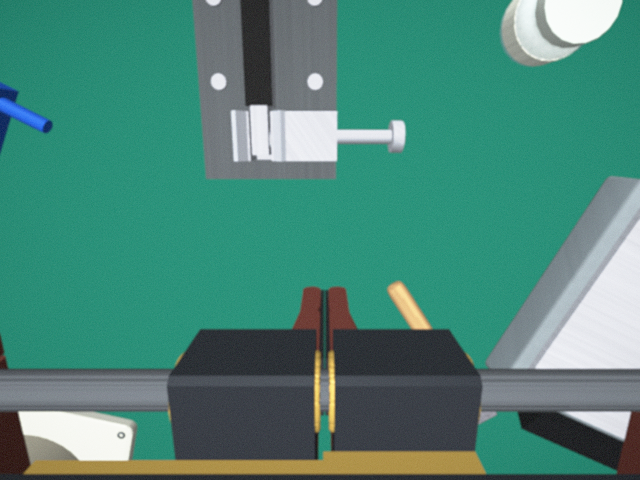

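The bar is seated (top at z≈62, y≈0). The pin head's outer face is at stand y≈−122, centred on x=−85, z≈44. I'll go behind the head with the fingers shut.

>>> servo_tool([
  [[0.0125,-0.01,-0.01],[0,0,0],-1],
  [[0.0125,-0.01,-0.01],[0,0,0],-1],
  [[0.0125,-0.01,-0.01],[0,0,0],-1],
  [[0.0125,-0.01,-0.01],[0,0,0],-1],
  [[0.0125,-0.01,-0.01],[0,0,0],-1],
  [[0.0125,-0.01,-0.01],[0,0,0],-1],
  [[0.0125,-0.01,-0.02],[0,0,0],-1],
  [[0.0125,-0.008,-0.02],[0,0,0],-1],
])

```text
t: 13.63
ee_pos: [511.8, -343.5, 148.9]
orientation: [3.116, 0.394, 0.002]
ft_force: [-0.6, 0.5, 0.1]
width: 0.1
grasp_force: 0.0
```

>>> servo_tool([
  [[0,0,-0.03],[0,0,0],-1],
  [[0,0,-0.03],[0,0,0],-1],
  [[0,0,-0.03],[0,0,0],-1],
  [[0,0,-0.02],[0,0,0],-1],
  [[0,0,-0.005],[0,0,0],-1],
  [[0,0,0],[0,0,0],-1],
  [[0,0,0],[0,0,0],-1],
  [[0,0,0],[0,0,0],-1],
])

```text
t: 14.3
ee_pos: [511.7, -343.2, 35.8]
orientation: [3.115, 0.395, 0.003]
ft_force: [-0.3, -0.4, 0.3]
width: 0.3
grasp_force: 0.0
```

>>> servo_tool([
  [[-0.0015,0.0058,0],[0,0,0],-1],
  [[-0.0015,0.0058,0],[0,0,0],-1],
  [[-0.0015,0.0058,0],[0,0,0],-1],
  [[-0.0013,0.0048,0],[0,0,0],-1],
  [[-0.0013,0.0048,0],[0,0,0],-1],
  [[-0.0013,0.0048,0],[0,0,0],-1],
  [[-0.0013,0.0048,0],[0,0,0],-1],
  [[-0.0013,0.0048,0],[0,0,0],-1],
])

```text
t: 14.97
ee_pos: [502.2, -303.9, 36.1]
orientation: [3.11, 0.396, 0.008]
ft_force: [-0.6, -13.3, 7.8]
width: 0.9
grasp_force: 6.3
```

>>> servo_tool([
  [[0,0,0],[0,0,0],-1],
  [[0,0,0],[0,0,0],-1],
  [[0,0,0],[0,0,0],-1],
  [[0,0,0],[0,0,0],-1],
  [[0,0,0],[0,0,0],-1],
  [[0,0,0],[0,0,0],-1],
  [[0,0,0],[0,0,0],-1],
  [[0,0,0],[0,0,0],-1],
])

```text
t: 15.63
ee_pos: [501.1, -302.5, 35.5]
orientation: [3.113, 0.395, 0.005]
ft_force: [0.4, -6.0, 4.6]
width: 0.6
grasp_force: 2.8
```

```bash
python3 - <<'E'
from h import *
o=sensors.get_obs();print(o["t"],o["ee_pos"],o["ft_force"],o["moment"])
c,P=cap("side");c2=cv2.resize(c[180:260,240:370],None,fx=6,fy=6,interpolation=cv2.INTER_CUBIC);cv2.imwrite("pics/s5.png",c2)
c,P=cap("wrist");R=np.array([[.9684,.2495],[-.2495,.9684]]);S=P.copy();S[...,:2]=(P[...,:2]-[554.1,-170.9])@R.T
def q(n,a,b):
    k=(S[...,0]>a[0])&(S[...,0]<a[1])&(S[...,1]>b[0])&(S[...,1]<b[1])&(S[...,2]>20)
    print(n,k.sum(),np.nanpercentile(S[k],[5,50,95],0).round(1) if k.any() else "")
q("bar mid",(-40,40),(-9,9));q("lug",(-80,-70),(-5,5));q("far",(60,95),(-8,8));q("axL",(75,95),(44,56));q("axR",(75,95),(-56,-44));q("head",(-105,-65),(-110,-80))
E
```

```text
15.6333 [ 501.12595534 -302.48292806   35.4641905 ] [ 0.38650646 -6.005286    4.56607747] [-0.82827197 -0.10828092  0.05591185]
bar mid 1351 [[-38.9  -8.9  60.5]
 [-28.2  -6.8  61.6]
 [ -8.2  -3.1  62.7]]
lug 668 [[-79.5  -4.5  60.7]
 [-75.   -0.1  61.7]
 [-70.4   4.4  62.7]]
far 0 
axL 0 
axR 0 
head 6549 [[ -81.9 -108.8   46.2]
 [ -66.6  -97.4  139.3]
 [ -65.2  -82.4  144. ]]
```

View pics/s5.png

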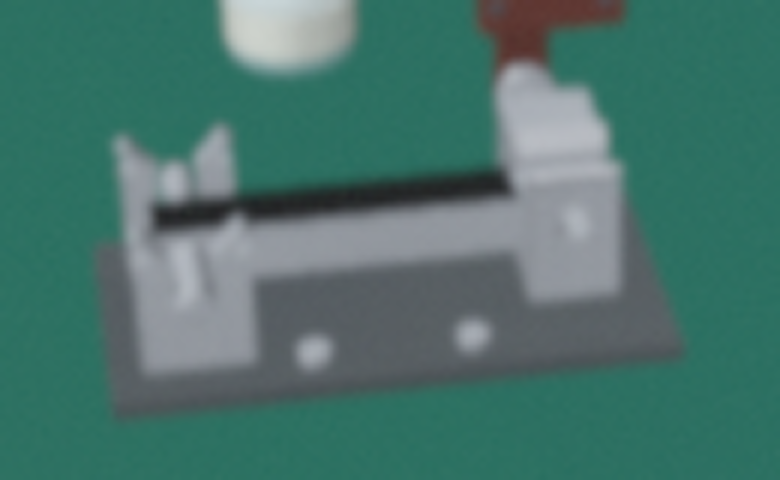

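The bar is still seated and the pin is moving; side view shows the axle in its slots and the fork at (565,220). Continuing more slowly.

>>> servo_tool([
  [[-0.0004,0.0015,0],[0,0,0],-1],
  [[-0.0005,0.002,0],[0,0,0],-1],
  [[-0.0005,0.002,0],[0,0,0],-1],
  [[-0.0005,0.002,0],[0,0,0],-1],
  [[-0.0005,0.002,0],[0,0,0],-1],
  [[-0.0005,0.002,0],[0,0,0],-1],
  [[-0.0005,0.002,0],[0,0,0],-1],
  [[-0.0005,0.002,0],[0,0,0],-1],
])

```text
t: 16.4
ee_pos: [497.9, -288.1, 36.1]
orientation: [3.111, 0.395, 0.007]
ft_force: [-0.9, -10.9, 7.8]
width: 0.4
grasp_force: 5.2
```

>>> servo_tool([
  [[-0.0005,0.002,0],[0,0,0],-1],
  [[-0.0005,0.002,0],[0,0,0],-1],
  [[-0.0005,0.002,0],[0,0,0],-1],
  [[-0.0005,0.0015,0],[0,0,0],-1],
  [[-0.0003,0.001,0],[0,0,0],-1],
  [[-0.0003,0.001,0],[0,0,0],-1],
  [[0,0,0],[0,0,0],-1],
  [[0,0,0],[0,0,0],-1],
])

```text
t: 17.07
ee_pos: [493.0, -275.8, 34.1]
orientation: [-3.116, -0.395, 0.001]
ft_force: [0.5, -2.1, 2.7]
width: 0.6
grasp_force: 0.8
```

>>> servo_tool([
  [[-0.0003,0.001,0],[0,0,0],-1],
  [[-0.0003,0.001,0],[0,0,0],-1],
  [[0,0,0],[0,0,0],-1],
  [[0,0,0],[0,0,0],-1],
  [[0,0,0],[0,0,0],-1],
  [[0,0,0],[0,0,0],-1],
  [[0,0,0],[0,0,0],-1],
  [[0,0,0],[0,0,0],-1],
])

```text
t: 17.73
ee_pos: [492.3, -273.9, 34.0]
orientation: [-3.116, -0.395, 0.001]
ft_force: [0.2, -0.8, -0.4]
width: 0.9
grasp_force: 0.4
```

>>> servo_tool([
  [[-0.0003,0.001,0],[0,0,0],-1],
  [[-0.0003,0.001,0],[0,0,0],-1],
  [[-0.0003,0.001,0],[0,0,0],-1],
  [[0,0,0],[0,0,0],-1],
  [[0,0,0],[0,0,0],-1],
  [[0,0,0],[0,0,0],-1],
  [[0,0,0],[0,0,0],-1],
  [[0,0,0],[0,0,0],-1],
])

```text
t: 18.4
ee_pos: [492.5, -273.6, 34.3]
orientation: [3.113, 0.395, 0.003]
ft_force: [0.1, -12.9, -5.6]
width: 0.3
grasp_force: 6.6
```

```bash
python3 - <<'E'
from h import *
o=sensors.get_obs();print(o["t"],o["ee_pos"],o["ft_force"])
c,P=cap("top");cv2.imwrite("pics/t6.png",cv2.resize(c[160:280,340:470],None,fx=5,fy=5,interpolation=cv2.INTER_CUBIC))
c,P=cap("wrist");R=np.array([[.9684,.2495],[-.2495,.9684]]);S=P.copy();S[...,:2]=(P[...,:2]-[554.1,-170.9])@R.T
k=(abs(S[...,0]+72)<6)&(S[...,1]<-50)&(S[...,1]>-110)&(S[...,2]<75)&(S[...,2]>33)
y,z=S[k][:,1],S[k][:,2]
for a in range(-100,-50,2):
    j=(y>=a)&(y<a+2)
    if j.any(): print(a,j.sum(),np.percentile(z[j],90).round(1))
E
```

```text
18.4 [ 492.50927056 -273.60820556   34.28695463] [  0.06600877 -12.94199603  -5.57883496]
-96 3 74.4
-94 111 73.4
-92 219 71.8
-90 227 72.0
-88 218 72.0
-86 229 71.9
-84 144 72.0
-82 215 72.0
-80 226 71.6
-78 228 72.1
-76 218 71.9
-74 179 70.2
-72 152 57.0
-70 156 57.5
-68 151 57.2
-66 376 64.7
-64 184 66.6
-62 171 66.6
-60 173 66.7
-58 176 66.6
-56 181 66.6
-54 175 66.6
-52 177 66.5
```

Force rose to 13 N with the head spanning y −74 to −64, so the pin is home. Backing off, then up.

>>> servo_tool([
  [[0.0015,-0.005,0],[0,0,0],-1],
  [[0.0025,-0.01,0],[0,0,0],-1],
  [[0.004,-0.015,0],[0,0,0],-1],
  [[0.0025,-0.01,0.005],[0,0,0],-1],
  [[0,0,0.03],[0,0,0],-1],
  [[0,0,0.035],[0,0,0],-1],
  [[0,0,0.035],[0,0,0],-1],
  [[0,0,0.035],[0,0,0],-1],
])

```text
t: 19.17
ee_pos: [501.7, -311.1, 175.7]
orientation: [-3.116, -0.394, 0.001]
ft_force: [0.9, -0.7, 0.3]
width: 0.6
grasp_force: 0.0
```

>>> servo_tool([
  [[-0.01,0.005,0.03],[0,0,0],-1],
  [[-0.015,0.005,0.02],[0,0,0],-1],
  [[-0.02,0.01,0.01],[0,0,0],-1],
  [[-0.02,0.01,0],[0,0,0],-1],
  [[-0.02,0.01,0],[0,0,0],-1],
  [[0,0,0],[0,0,0],-1],
  [[0,0,0],[0,0,0],-1],
  [[0,0,0],[0,0,0],-1],
])

```text
t: 19.83
ee_pos: [417.7, -271.6, 234.7]
orientation: [3.116, 0.394, 0.001]
ft_force: [1.4, 0.5, 0.6]
width: 0.4
grasp_force: 0.0
```

```bash
python3 - <<'E'
from h import *
o=sensors.get_obs();print(o["t"],o["ee_pos"],o["ft_force"])
c,P=cap("wrist");R=np.array([[.9684,.2495],[-.2495,.9684]]);S=P.copy();S[...,:2]=(P[...,:2]-[554.1,-170.9])@R.T
def q(n,a,b,lo=20):
    k=(S[...,0]>a[0])&(S[...,0]<a[1])&(S[...,1]>b[0])&(S[...,1]<b[1])&(S[...,2]>lo)
    print(n,k.sum(),np.nanpercentile(S[k],[3,50,97],0).round(1) if k.any() else "")
q("head",(-110,-60),(-120,-66));q("tip",(-95,-75),(21,45));q("lug",(-80,-70),(-5,5));q("bar",(-50,80),(-8,8))
cv2.imwrite("pics/w6.png",c)
E
```

```text
19.8333 [ 417.72978816 -271.59477317  234.68528597] [1.37989279 0.5249702  0.5556898 ]
head 354 [[-97.4 -74.5  49.1]
 [-84.4 -70.3  58. ]
 [-72.2 -66.3  60.5]]
tip 39 [[-92.   21.1  47.6]
 [-85.1  27.9  49.3]
 [-79.2  29.9  71.5]]
lug 166 [[-79.7  -4.8  60.5]
 [-75.1  -0.   61.7]
 [-70.4   4.7  63.3]]
bar 1989 [[-47.8  -7.5  60.3]
 [-14.9  -0.   61.7]
 [ 15.7   7.5  63.2]]
```

View pics/w6.png

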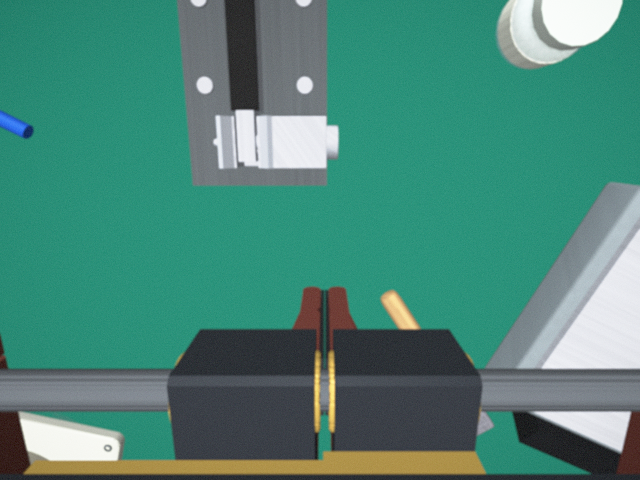

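The pin head sits flush on the thick cheek at (332,141), the tip shows through the far cheek at (215,142), and the bar is seated.

```bash
python3 -c "
from workcell import close_job
print(close_job())"
```

```text
the job is handed in; nothing more can be done
None
```

The bar is seated in both slots and the fork, and the pin is through the eye and far cheek with its head flush. The gripper is clear of everything, no bystander was touched, and the job was handed in at about 20 s; no verdict was returned.

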